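# Press home and lock the bayonet filter cartridge

## Task

Two filter pots are bolted to the bench. In one of them the cartridge still stands proud: press it straight down until it is fully home, then swing its lever a quarter turn clockwise (seen from above) to the stop, so that it is locked like the one in the other pot. Leave the other pot's lever where it is, and let go.

Things in the scene. Friction and masses are not known exactly. Their poses are not given: they have to be found in the camera images.
- filter: The pot to work on, fixed to the bench: round dark steel foot 120 mm across, grey barrel 90 mm across, its slotted rim 66 mm above the bench; two pipe stubs reach 76 mm out along +y and -y, under 33 mm high. Origin on the axis at bench level, z up. The lever points along this body's -y when unlocked, -x when locked. Steel lugs run in L-shaped slots: once turned, the cartridge cannot rise
- filter_cap (a point): Centre of the flat top of the cartridge's black cap (a disc 82 mm across, 20 mm thick), on the pot's axis. 107 mm above the bench with the cartridge fully up, 87 mm when fully home. z up; it turns with the lever, which points along this point's -y axis
- filter_lever (a point): Point on the centre line of the cap's black lever, 85 mm from the pot's axis, half-way up the lever: 98 mm above the bench with the cartridge fully up, 78 mm when home. The lever is a level bar 18 mm wide and 16 mm high, from the cap's edge to a rounded end 118 mm from the axis, with only low clutter below it. It points along this point's -y, z up
- filter_press (a joint): How far the cartridge is pressed down (m): 0 fully up, 0.020 fully home. Seal friction holds it where it is left; it takes about 6 to 10 N on the cap to push it down, and it does not spring back
- filter_turn (a joint): Turn of cap and lever (rad), growing clockwise seen from above: about 0 unlocked, 1.571 locked at a hard stop. It stays where it is left; when the cartridge is home it takes about 3 to 5 N sideways on the lever, 85 mm out. It can turn only when the cartridge is within about 2 mm of home
- spare: The other, equal pot, fixed to the bench, whose cartridge is already home and locked. Origin on its axis at bench level; same axes and sizes as the first pot
- spare_lever (a point): The same lever point on the other pot's cartridge, which must stay where it is; 78 mm above the bench

How it is judged (in metres and radians):
On the way:
1. the cartridge is pressed fully home, the lever still at its unlocked position (value of joint filter_press above 0.0165 m and value of joint filter_turn below 0.9 rad), for 0.1 s.
At the end, for the whole second after the job is handed in: The cartridge is home (pressed down by more than 16.5 of 20 mm) and its lever rests turned clockwise to within about 0.15 rad of the stop (past 1.42 rad) (value of joint filter_press above 0.0165 m and value of joint filter_turn above 1.42 rad and velocity of joint filter_turn below 0.05 rad/s); the robot touches nothing.
It fails at once if the other pot's lever is moved by more than 15 mm (distance of spare_lever from where it was at the start of the episode above 0.015 m).
It also fails if it takes over 45 s, if anything falls off the work surface, if the arm or the gripper's body presses on something with over 40 N, if the wrist force passes 120 N, or if a joint passes its speed limit or range.

## Robot

A 7-joint arm with a two-finger parallel gripper is mounted at the origin on the work surface; the furniture and walls round the work are solid. World frame = base frame: x ahead of the robot, y to its left, z up, the work surface at z = 0. Lengths are in m, angles in degrees, forces in N, time in s.
With the tool pointing down it reaches from about 0.425 to 0.875 m from the base axis. Payload 4.7 kg.
Tool frame: the origin (TCP) lies on the front face of the gripper's body, between the roots of the fingers; the fingertips stand 70 mm ahead of it and the grasp point (between the pads) lies 51 mm ahead of it; z points along the fingers, x is the direction in which the jaws open and shut, and the axes are right-handed (so a half turn about z gives the same grasp; the last joint's range is limited). The gripper opens to 87 mm and grips with 3 to 60 N. Pads are 19 mm wide; open, the fingers measure 117 mm over their backs; the gripper's body (75 mm by 190 mm) begins 51 mm behind the grasp point.
Start: joints at [-73.619, 18.392, -4.016, 83.108, 1.295, 78.541, -3.26], TCP at [0.175, 0.626, 0.292] pointing down, gripper open.
Joint ranges: [-163.93, 163.93], [-17.29, 119.83], [-79.2, 71.16], [3.27, 140.29], [-89.18, 269.18], [5.43, 117.66], [-154.24, 154.24]. Speed limits (degrees/s): [147.25, 147.25, 180, 180, 180, 180, 180].

## Interface

Orientations are given as [roll, pitch, yaw] about the fixed x, y, z axes, in that order (R = Rz(yaw) Ry(pitch) Rx(roll)).
In Python, from cell import * gives the robot as it stands. The module is installed in compiled form; this text tells all that it offers.
- The arm moves only by the shell command python3 -m crank 'ROWS' [FORCE]. ROWS is JSON, a list of rows, each a list of 7 numbers: the finger opening in mm, from 0 to 87, then the shift along the world's x, y, z in mm, then the turn, a rotation vector about the world's x, y, z in degrees. In form: [[gripper, dx, dy, dz, wx, wy, wz], ...]. A call has 1 to 8 rows; each row is the pose to reach, as a shift and turn from the pose measured when the call began; what a row does not reach only later rows make up. A row lasts 1/10 s, in which the tool goes at most 50 mm and 8.59 degrees, less where a joint would pass 70% of its speed; a pose out of reach is approached as far as the arm can. A call with a gripper value outside its range is refused whole. The fingers move at their own pace and stop on an object; FORCE is the grip in N (left out, the last holds). Time passes only in rows, so rows that repeat a pose let the fingers close. It gives the time, the measured TCP pose, the force and the opening at its end, in the units of the state.
- get_obs(): the state, without advancing time (a new reading comes with each control period).
- read_camera(name): name is "scene" or "top"; returns a dict with "img" (400x640x3 uint8, red, green, blue), "K" (3x3 intrinsics, pixels), "cam_to_world" (4x4, takes a point from camera to world coordinates). Camera axes: x right, y down, z forward; pixel columns grow to the right and rows downward; lengths in m; the calibration is good to about 2 mm. A picture is of the moment at which its call begins. There is no depth.
- sign_off(): hands the job in, once; it reports no verdict.
The state is a dict: "time_s": time; "qpos": joint angles; "joint_velocities": joint speeds; "effort": joint torques, N m; "tool_pos": TCP position; "tool_rot": TCP orientation; "force": force on the tool from outside, world axes, zero at the start; "wrist_torque": the same for the moment, N m; "grip_width": finger opening in m.
Only numpy, scipy, OpenCV 4.12 (cv2) and the standard library are available. Lean on these libraries where they do the work, as an engineer would, in place of code of your own. Each camera call takes 0.05 s, during which the arm holds its last target.

## Working session

There is one attempt and no reset: what is moved stays moved. The work goes in short steps, Python scripts to look and compute and a shell command to move; the robot and the scene stay as the last step left them, time stands still between calls to the robot, and variables do not carry over. Pictures are saved under pics/ and viewed, and the job is handed in when it is done.

```bash
mkdir -p pics; python3 - <<'E'
from cell import *
import cv2
o=get_obs();print(o['time_s'],o['tool_pos'],o['tool_rot'],o['grip_width'],o['force'])
for n in("scene","top"):
    c=read_camera(n);cv2.imwrite(f"pics/{n}0.png",c['img'][:,:,::-1]);print(n,c['K'].tolist(),c['cam_to_world'].round(4).tolist())
E
```

```text
0.0 [0.1744332  0.62572231 0.29115402] [1.79995014e+02 1.08957089e-01 7.44277955e+01] 0.08682446299529281 [ 0.52225204 -0.00771361  0.05163604]
scene [[511.1476112609168, 0.0, 318.18299714239765], [0.0, 511.1476112609168, 192.46675110765986], [0.0, 0.0, 1.0]] [[0.6975, -0.4584, 0.5508, 0.0328], [-0.7165, -0.4357, 0.5448, -0.469], [-0.0097, -0.7747, -0.6323, 0.6856], [0.0, 0.0, 0.0, 1.0]]
top [[425.95940053123013, 0.0, 319.2277468353235], [0.0, 425.95940053123013, 199.97050781069163], [0.0, 0.0, 1.0]] [[0.0257, -0.9986, 0.0453, 0.5073], [-0.9994, -0.0266, -0.021, 0.0567], [0.0222, -0.0447, -0.9988, 0.9615], [0.0, 0.0, 0.0, 1.0]]
```

View pics/scene0.png

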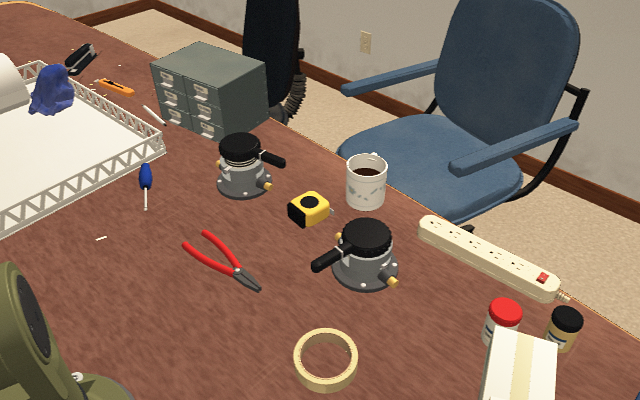

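View pics/top0.png

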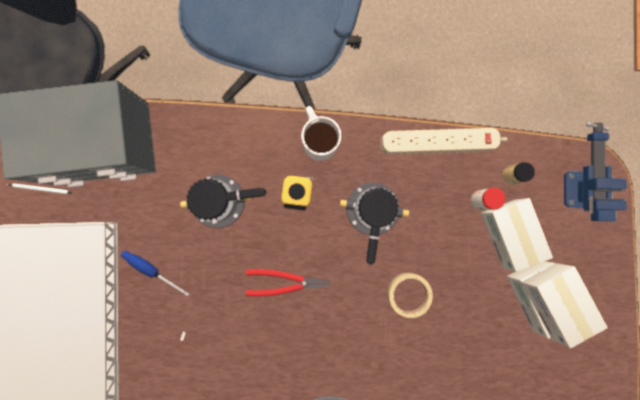

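The top view shows the proud pot on the left, with its cap at about (208,200) and its lever pointing right (-y) to (264,192). The locked spare is at (377,207) with its lever pointing down (-x). The scene view agrees: the left cartridge stands proud at (240,150).

```bash
cat > h.py <<'E'
from cell import *
import cv2, numpy as np
def ray(c,uv,z):
    K,T=c['K'],c['cam_to_world']
    d=T[:3,:3]@np.linalg.solve(K,[uv[0],uv[1],1.]);o=T[:3,3]
    return o+d*(z-o[2])/d[2]
def proj(c,p):
    T=c['cam_to_world'];q=c['K']@(T[:3,:3].T@(np.array(p)-T[:3,3]));return q[:2]/q[2]
E
python3 - <<'E'
from h import *
c=read_camera("top");im=c['img']
m=(im.max(2)<45).astype(np.uint8)
m[:,:150]=0;m[:160]=0;m[280:]=0;m[:,450:]=0
n,l,s,ce=cv2.connectedComponentsWithStats(m)
for i in range(1,n):
    if s[i,4]<300: continue
    q=(l==i).astype(np.uint8);k=cv2.getStructuringElement(2,(21,21))
    cap=cv2.morphologyEx(q,cv2.MORPH_OPEN,k)
    (x,y),r=cv2.minEnclosingCircle(np.argwhere(cap)[:,::-1].astype(np.int32))
    print(s[i],'cap',x,y,r, cap.sum())
    lev=q&(1-cv2.dilate(cap,np.ones((7,7))))
    pts=np.argwhere(lev)[:,::-1].astype(np.float32);print('lever ext',pts.min(0),pts.max(0),len(pts),pts.mean(0))
    for z in(.107,.087): print(z,ray(c,(x,y),z).round(4), 'lev mean',ray(c,pts.mean(0),z-.009+.008).round(4),'radius',r/425.96*(.9615-z))
v=im[150:280,160:440];cv2.imwrite('pics/z.png',cv2.resize(v,None,fx=2.8,fy=2.8,interpolation=2)[:,:,::-1])
E
```

```text
(no output)
```

View pics/z.png

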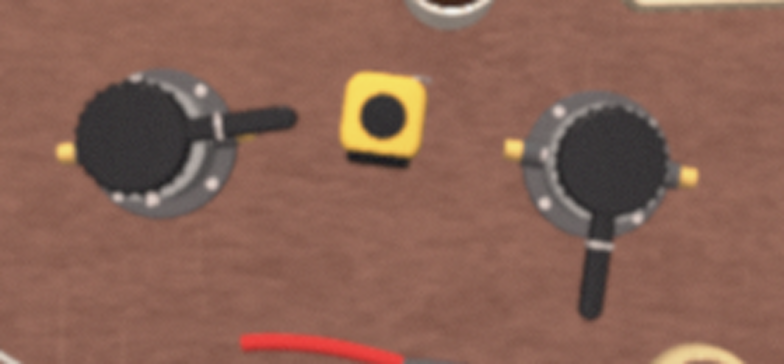

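The zoom clearly shows both caps and levers, with no clutter against the left pot. The yellow tape measure sits just beyond its lever end. My threshold was too dark, so I'll raise it.

```bash
cat > cap.py <<'E'
from h import *
import sys
c=read_camera("top");im=c['img']
print(im[200,208],im[193,250])
m=((im.max(2)<62)).astype(np.uint8)
m[:,:150]=0;m[:160]=0;m[280:]=0;m[:,450:]=0
n,l,s,ce=cv2.connectedComponentsWithStats(m)
for i in range(1,n):
    if s[i,4]<700: continue
    q=cv2.morphologyEx((l==i).astype(np.uint8),cv2.MORPH_CLOSE,np.ones((3,3)));k=cv2.getStructuringElement(2,(25,25))
    cap=cv2.morphologyEx(q,cv2.MORPH_OPEN,k)
    (x,y),r=cv2.minEnclosingCircle(np.argwhere(cap)[:,::-1].astype(np.int32))
    print(s[i],'cap',x,y,r, cap.sum())
    for z in(.107,.087): print(z,ray(c,(x,y),z).round(4),'radius',r/425.96*(.9615-z))
b=((im.max(2)<62)).astype(np.uint8)*255
cv2.imwrite('pics/m.png',cv2.resize(b[150:280,160:440],None,fx=2.8,fy=2.8,interpolation=0))
E
python3 cap.py
```

```text
[54 51 54] [55 51 54]
[ 188  180   48   39 1266] cap 207.5 199.5 20.012596130371094 1193
0.107 [0.541  0.2618 0.107 ] radius 0.040146406689365435
0.087 [0.5418 0.2666 0.087 ] radius 0.041086053422878965
[ 359  189   39   46 1150] cap 377.87017822265625 207.8259735107422 18.604232788085938 1049
0.107 [ 0.5334 -0.0797  0.107 ] radius 0.037321149679358234
0.087 [ 0.534  -0.0829  0.087 ] radius 0.03819466985909746
```

View pics/m.png

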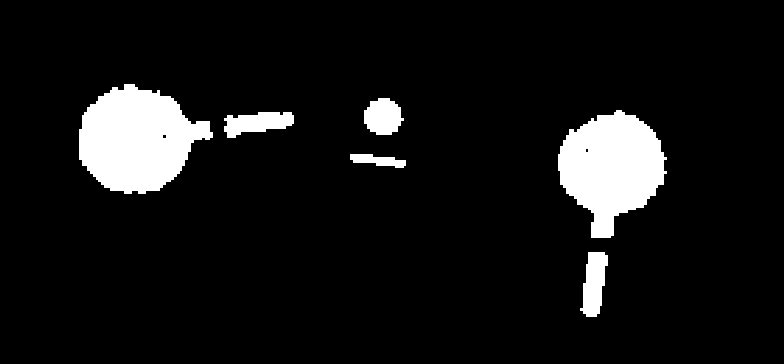

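```bash
python3 - <<'E'
from h import *
c=read_camera("top")
P=np.array([.541,.262])
for uv in((160+293/2.8,150+119/2.8),(160+262/2.8,150+123.5/2.8)):
    d=ray(c,uv,.106)[:2]-P; print(d,np.hypot(*d),np.degrees(np.arctan2(d[0],-d[1])))
print('cabinet corner',ray(c,(155,175),0))
s=read_camera("scene")
cc=[proj(s,[.541+.041*np.cos(t),.262+.041*np.sin(t),.107]) for t in np.linspace(0,6.28,60)]
im=s['img'].copy();cv2.polylines(im,[np.array(cc).round().astype(np.int32)],True,(255,255,0),1)
e=proj(s,[.541,.262,.107]);print(e)
cv2.imwrite('pics/s1.png',cv2.resize(im[100:220,180:320],None,fx=4,fy=4)[:,:,::-1])
E
```

```text
[ 0.01718464 -0.1134006 ] 0.11469527907771776 8.616996466833006
[ 0.01335842 -0.09136555] 0.09233694858376407 8.318193863848194
cabinet corner [0.59721204 0.4068411  0.        ]
[238.04145439 141.9359334 ]
```

View pics/s1.png

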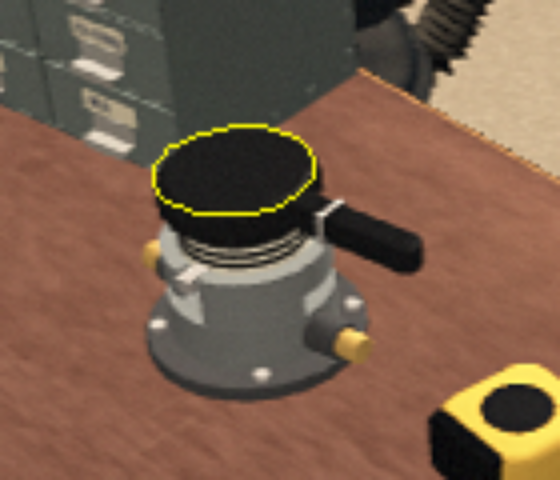

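The projected cap circle (yellow) lands on the real cap in the scene view, within about 1 px. The cap axis is (0.541, 0.262), and the lever points along -y turned 8.5° towards +x. I'll move above the cap with the fingers closed.

```bash
python3 -m crank '[[0,33,-33,0,0,0,0],[0,66,-66,0,0,0,0],[0,99,-99,0,0,0,0],[0,132,-132,0,0,0,0],[0,165,-165,0,0,0,0],[0,198,-198,0,0,0,0],[0,231,-231,0,0,0,0],[0,264,-262,0,0,0,0]]' 30
python3 -m crank '[[0,33,-33,0,0,0,2],[0,66,-66,0,0,0,4],[0,95,-95,-10,0,0,8],[0,103,-102,-40,0,0,12],[0,103,-102,-75,0,0,18],[0,103,-102,-85,0,0,24],[0,103,-102,-85,0,0,24],[0,103,-102,-85,0,0,24]]'
```

```text
time_s: 1.1
tool_pos: [0.4397, 0.3622, 0.2922]
tool_rot: [180.0, 0.0, 74.4]
force: [0.8, 1.2, -0.3]
grip_width: 0.0307
time_s: 1.9
tool_pos: [0.5429, 0.2604, 0.2077]
tool_rot: [179.9, -0.0, 98.3]
force: [0.6, 1.7, 0.6]
grip_width: 0.0006
```

```bash
python3 -m crank '[[0,-2,2,-8,0,0,0],[0,-2,2,-16,0,0,0],[0,-2,2,-22,0,0,0],[0,-2,2,-26,0,0,0],[0,-2,2,-29,0,0,0],[0,-2,2,-32,0,0,0],[0,-2,2,-35,0,0,0],[0,-2,2,-36,0,0,0]]'
python3 - <<'E'
from h import *
c=read_camera("scene");cv2.imwrite('pics/s2.png',cv2.resize(c['img'][60:240,150:350],None,fx=3.3,fy=3.3)[:,:,::-1])
E
```

```text
time_s: 2.7
tool_pos: [0.541, 0.2624, 0.1735]
tool_rot: [179.9, -0.0, 98.3]
force: [-5.0, -1.3, 10.6]
grip_width: 0.0002
```

View pics/s2.png

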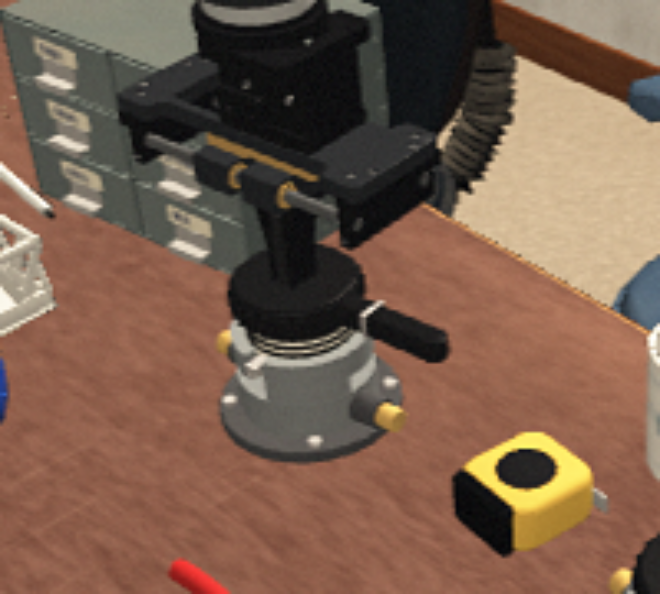

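The closed fingertips stand on the middle of the cap, and the force has risen to 10.6 N. Next I press down in small steps.

```bash
python3 -m crank '[[0,0,0,-3,0,0,0],[0,0,0,-6,0,0,0],[0,0,0,-9,0,0,0],[0,0,0,-11,0,0,0],[0,0,0,-13,0,0,0],[0,0,0,-13,0,0,0]]'
python3 -m crank '[[0,0,0,-2,0,0,0],[0,0,0,-4,0,0,0],[0,0,0,-6,0,0,0],[0,0,0,-6,0,0,0]]'
```

```text
time_s: 3.35
tool_pos: [0.541, 0.2623, 0.1622]
tool_rot: [179.9, -0.1, 98.2]
force: [-3.4, -1.5, 9.0]
grip_width: 0.0004
time_s: 3.75
tool_pos: [0.541, 0.2623, 0.1579]
tool_rot: [179.9, -0.1, 98.2]
force: [-3.7, -2.2, 8.5]
grip_width: 0.0003
```

```bash
python3 -m crank '[[0,0,0,-3,0,0,0],[0,0,0,-5,0,0,0],[0,0,0,-5,0,0,0]]'
```

```text
time_s: 4.05
tool_pos: [0.5412, 0.2623, 0.1569]
tool_rot: [179.9, -0.1, 98.2]
force: [-8.2, -3.9, 20.9]
grip_width: 0.0005
```

At z = 0.157 the force jumps to 21 N, so the cartridge is on its hard stop. Now I lift off and go to the +x side of the lever.

```bash
python3 -m crank '[[0,0,0,20,0,0,0],[0,0,0,40,0,0,0],[0,24,-40,40,0,0,0],[0,47,-79,40,0,0,0],[0,47,-79,40,0,0,0],[0,47,-79,40,0,0,0]]'
python3 - <<'E'
from h import *
for n in('scene','top'):
    c=read_camera(n);v=c['img'][80:240,150:350] if n=='scene' else c['img'][130:290,150:350]
    cv2.imwrite(f'pics/{n}3.png',cv2.resize(v,None,fx=3.3,fy=3.3)[:,:,::-1])
E
```

```text
time_s: 4.65
tool_pos: [0.5889, 0.1815, 0.1969]
tool_rot: [179.9, -0.1, 98.0]
force: [-0.8, 0.4, -0.5]
grip_width: 0.0
```

View pics/scene3.png

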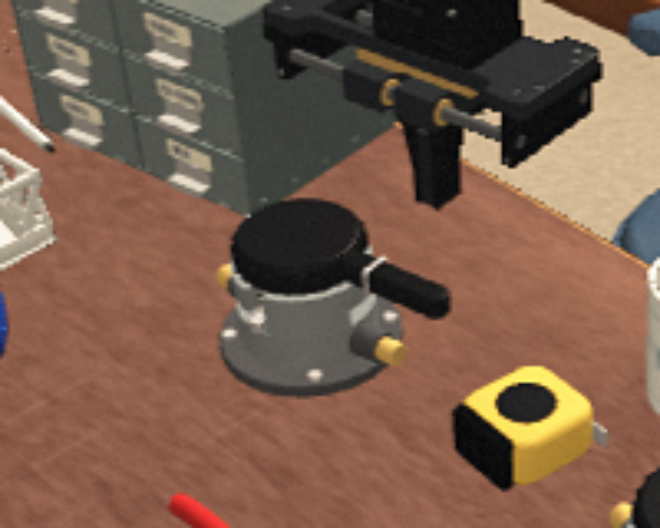

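View pics/top3.png

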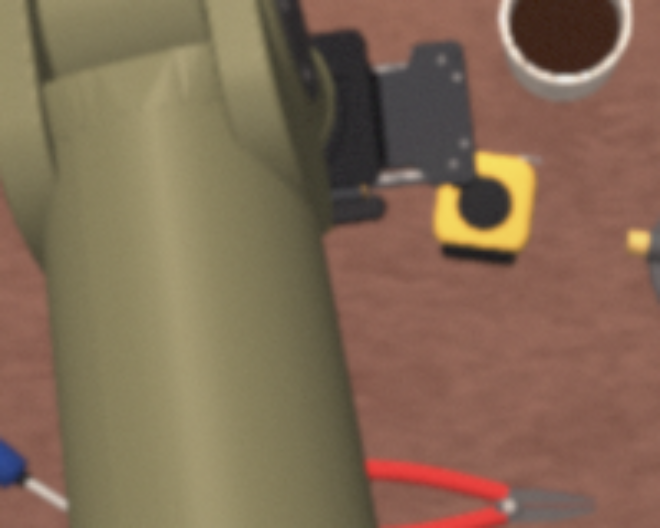

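The scene view shows the cap seated on the rim and the lever still pointing along -y (scene crop (430,300)). The closed fingers are behind it on the +x side, clear. Descend, then compute the arc.

```bash
python3 -m crank '[[0,0,0,-25,0,0,0],[0,0,1,-45,0,0,0],[0,0,1,-58,0,0,0],[0,0,1,-61,0,0,0],[0,0,1,-61,0,0,0]]'
python3 - <<'E'
from h import *
o=get_obs();t=o['tool_pos']*1000;print(t,o['force'])
for th in list(range(0,97,6))+[94,98]:
    b=np.radians(8.5-th);p=np.array([541,262])+85*np.array([np.sin(b),-np.cos(b)])+18.5*np.array([np.cos(b),np.sin(b)])
    print(th,p.round(0),(p-t[:2]).round(0))
E
```

```text
time_s: 5.25
tool_pos: [0.5874, 0.1861, 0.1355]
tool_rot: [180.0, -0.2, 98.3]
force: [0.3, -0.5, 0.4]
grip_width: 0.0002
[587.35602611 186.1422599  135.50120834] [ 0.32878324 -0.5186158   0.40676347]
0 [572. 181.] [-15.  -5.]
6 [563. 178.] [-24.  -8.]
12 [554. 176.] [-33. -10.]
18 [545. 175.] [-42. -11.]
24 [536. 175.] [-51. -11.]
30 [527. 176.] [-60. -10.]
36 [518. 178.] [-69.  -8.]
42 [510. 181.] [-78.  -5.]
48 [501. 185.] [-86.  -1.]
54 [493. 189.] [-94.   3.]
60 [486. 195.] [-101.    8.]
66 [479. 201.] [-108.   15.]
72 [473. 208.] [-114.   21.]
78 [468. 215.] [-119.   29.]
84 [463. 223.] [-124.   37.]
90 [460. 231.] [-128.   45.]
96 [457. 240.] [-130.   54.]
94 [458. 237.] [-130.   51.]
98 [456. 243.] [-131.   57.]
```

```bash
python3 -m crank '[[0,-8,-3,0,0,0,0],[0,-15,-5,0,0,0,0],[0,-24,-8,0,0,0,-6],[0,-33,-10,0,0,0,-12],[0,-42,-11,0,0,0,-18],[0,-51,-11,0,0,0,-24],[0,-60,-10,0,0,0,-30],[0,-69,-8,0,0,0,-36]]'
python3 - <<'E'
from h import *
c=read_camera('scene');cv2.imwrite('pics/s4.png',cv2.resize(c['img'][80:240,150:350],None,fx=3.3,fy=3.3)[:,:,::-1])
E
```

```text
time_s: 6.05
tool_pos: [0.5193, 0.178, 0.1369]
tool_rot: [179.8, -0.4, 62.1]
force: [4.0, 0.3, -0.9]
grip_width: 0.0004
```

View pics/s4.png

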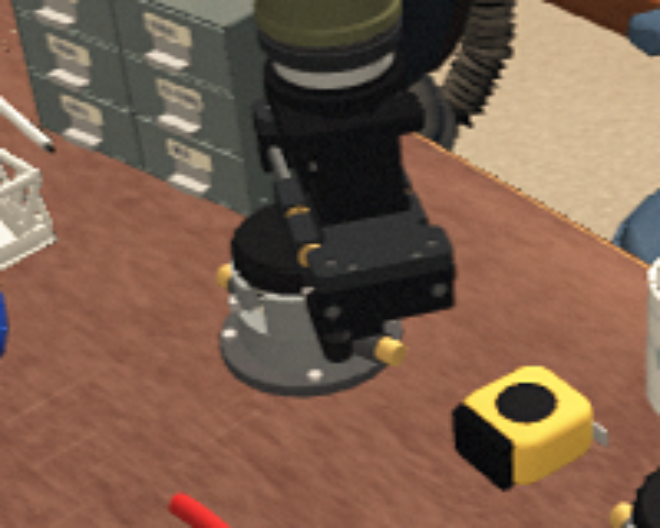

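The lever end (crop (340,345)) has come round with the fingers at about 4 N. I continue along the arc.

```bash
python3 -m crank '[[0,-9,3,-1,0,0,-6],[0,-18,7,-1,0,0,-12],[0,-26,11,-1,0,0,-18],[0,-33,17,-1,0,0,-24],[0,-40,23,-1,0,0,-30],[0,-46,30,-1,0,0,-36],[0,-51,37,-1,0,0,-42],[0,-56,45,-1,0,0,-48]]'
python3 - <<'E'
from h import *
c=read_camera('scene');cv2.imwrite('pics/s5.png',cv2.resize(c['img'][80:240,150:350],None,fx=3.3,fy=3.3)[:,:,::-1])
E
```

```text
time_s: 6.9
tool_pos: [0.4625, 0.2224, 0.1368]
tool_rot: [179.9, -0.5, 13.7]
force: [2.5, -2.4, 0.5]
grip_width: 0.0003
```

View pics/s5.png

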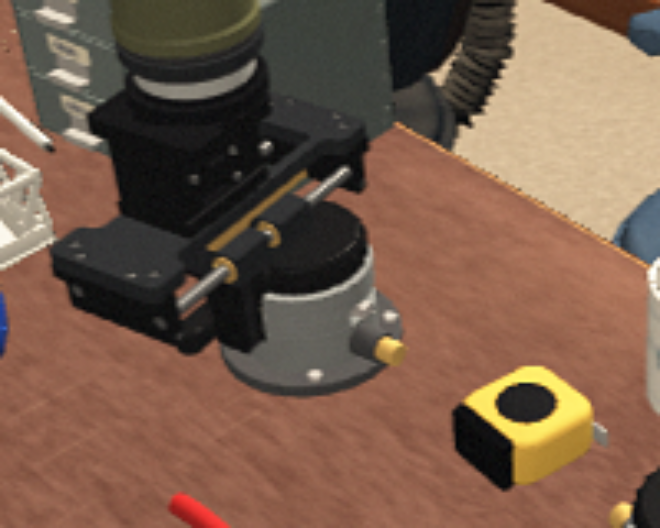

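The fingers have pushed the lever round to about 84°, near -x. The last few degrees go slowly until the force shows the stop.

```bash
python3 -m crank '[[0,-2,4,0,0,0,-3],[0,-4,9,0,0,0,-6],[0,-4,11,0,0,0,-6],[0,-5,13,0,0,0,-6],[0,-5,13,0,0,0,-6]]'
```

```text
time_s: 7.45
tool_pos: [0.4581, 0.2319, 0.137]
tool_rot: [179.5, -0.5, 7.6]
force: [3.0, -10.9, 4.0]
grip_width: 0.0006
```

```bash
python3 -m crank '[[0,0,2,0,0,0,0],[0,0,4,0,0,0,0],[0,0,4,0,0,0,0]]'
```

```text
time_s: 7.75
tool_pos: [0.4584, 0.2321, 0.137]
tool_rot: [179.3, -0.3, 7.7]
force: [0.2, -10.7, 4.2]
grip_width: 0.0001
```

The advance stopped at y = 0.232, which matches 90°, with 10.9 N against the usual 3–5 N, so the lever is at the stop. Back off and check.

```bash
python3 -m crank '[[0,-2,-15,0,0,0,0],[0,-2,-30,0,0,0,0],[0,-2,-30,40,0,0,0],[0,-2,-30,85,0,0,0],[0,-2,-30,130,0,0,0],[0,-20,-80,150,0,0,0],[0,-40,-130,150,0,0,0],[0,-40,-180,150,0,0,0]]'
python3 -m crank '[[0,0,-50,0,0,0,0],[0,0,-100,0,0,0,0],[0,0,-150,0,0,0,0],[0,0,-150,0,0,0,0],[0,0,-150,0,0,0,0]]'
python3 - <<'E'
from h import *
for n in('scene','top'):
    c=read_camera(n);cv2.imwrite(f'pics/{n}6.png',c['img'][:,:,::-1])
E
```

```text
time_s: 8.55
tool_pos: [0.4175, 0.0607, 0.2877]
tool_rot: [179.4, -0.4, 7.9]
force: [0.7, -1.0, 0.1]
grip_width: 0.0005
time_s: 9.05
tool_pos: [0.4169, -0.0905, 0.2876]
tool_rot: [179.5, -0.5, 7.8]
force: [-0.2, 0.1, -0.1]
grip_width: 0.0004
```

View pics/scene6.png

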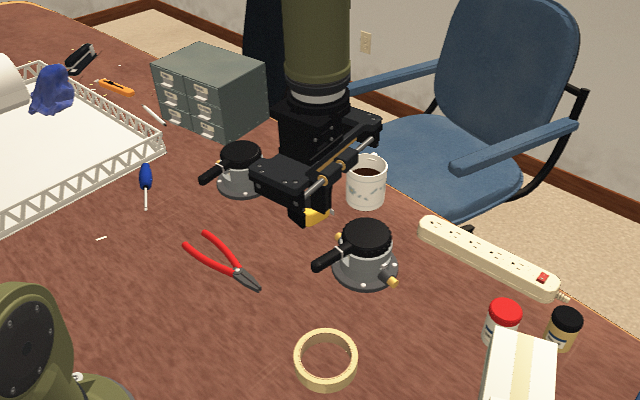

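View pics/top6.png

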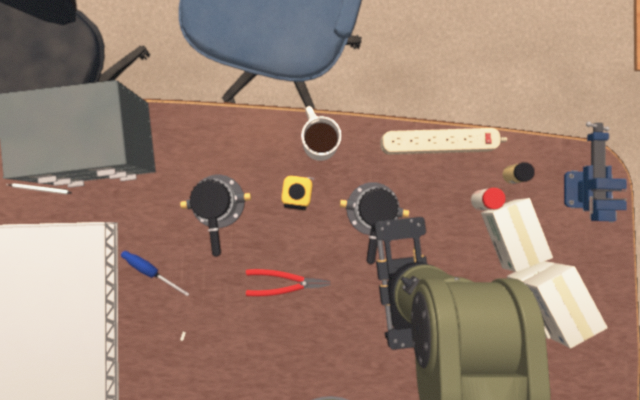

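The top view shows the filter lever now pointing down (-x), with the cap at about (210,200) and the tip at (216,253). The spare's lever is unmoved, and the arm is clear, well above everything. Now a numeric check of the angle and height.

```bash
python3 - <<'E'
from h import *
c=read_camera("top");im=c['img']
m=(im.max(2)<62).astype(np.uint8);m[:,:185]=0;m[:,245:]=0;m[:175]=0;m[262:]=0
cap=cv2.morphologyEx(m,cv2.MORPH_OPEN,cv2.getStructuringElement(2,(25,25)))
(x,y),r=cv2.minEnclosingCircle(np.argwhere(cap)[:,::-1].astype(np.int32))
lv=m.copy();lv[:228]=0
p=np.argwhere(lv)[:,::-1].astype(np.float32);L=cv2.fitLine(p,2,0,.01,.01).ravel();mm=p.mean(0)
C=ray(c,(x,y),.087);print('cap',x,y,r,C)
A=ray(c,mm,.086);B=ray(c,mm+10*L[:2]*np.sign(L[1]),.086)
for d in(A-C,B-A,A-np.array([.541,.262,.086])): 
    a=np.degrees(np.arctan2(d[0],-d[1]));print('turn',8.5-a)
print('cap px expected home',proj(c,[.541,.262,.087]),'up',proj(c,[.541,.262,.107]))
o=get_obs();print(o['force'],o['time_s'])
E
```

```text
cap 209.64285278320312 200.2142791748047 19.247421264648438 [0.54049337 0.26222728 0.087     ]
turn 89.38616439116404
turn 89.61374352767932
turn 89.58346702409287
cap px expected home [209.76383639 199.96970573] up [207.41565842 199.52166387]
[-0.081149    0.41343693 -0.10667693] 9.2
```

The turn measures about 89.5° (81.4° is needed), and the cap pixel matches the home height to within 0.3 px. I'm handing in.

```bash
python3 -c "
from cell import *
sign_off()"
```

```text
the job is handed in; nothing more can be done
```

The cartridge is pressed fully home and its lever is locked a quarter turn clockwise. I handed the job in at about 9.2 s, and sign-off gives no verdict.

- **Press:** I pushed on the middle of the cap with closed fingers. It moved at about 9 N, then the force jumped to 21 N with the fingertips 87 mm above the bench, the stated home height. A picture afterwards showed the lever still unlocked.
- **Turn:** I pushed the lever round its arc at about 4 N until it stopped at about 11 N.
- **Final checks:** In the top view the lever has turned about 89.5° (81.4° needed). The cap sits within 0.3 px of where it should be at home height. The force reading was near zero with the arm clear of everything.
- **Other pot:** I never touched it. Its lever looks unmoved in the pictures, though I did not measure it and the gripper partly covered it in the last top view.

No check failed. My first colour threshold found nothing, so I raised it before moving the arm.

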